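# Restock the roller lane, oldest first

## Robot

A 6-joint arm with a two-finger parallel gripper is mounted at the origin on a cart in front of the work surface, level with it; the furniture and walls round the work are solid. World frame = base frame: x ahead of the robot, y to its left, z up, the work surface at z = 0. Lengths are in m, angles in degrees, forces in N, time in s.
With the tool pointing down it reaches from about 0.375 to 0.9 m from the base axis. Payload 3.1 kg.
Tool frame: the origin (TCP) lies midway between the tips of the shut fingers; the grasp point (between the pads) lies 19 mm behind it; z points along the fingers, y is the line along which they close (so a half turn about z gives the same grasp; the last joint's range is limited). The gripper opens to 87 mm and grips with 3 to 60 N. Pads are 19 mm wide; open, the fingers measure 117 mm over their backs; the gripper's body (75 mm by 190 mm) begins 51 mm behind the grasp point.
Start: joints at [-74.399, 30.224, 82.088, -0, 67.689, -10.227], TCP at [0.272, -0.563, 0.223] pointing down, gripper open.
Joint ranges: [-176.69, 176.69], [-43.24, 126.21], [12.49, 139.97], [-82, 262], [0, 151.66], [-163.58, 163.58]. Speed limits (degrees/s): [159.86, 159.86, 180, 180, 180, 180].

## Interface

Orientations are given as a 3x3 rotation matrix whose columns are the frame's x, y, z axes.
In Python, from rig import read_state, capture, camera_info, hand_in gives the robot as it stands.
- The arm moves only by the tool drive_tool, never from a script. Its argument "motion" is a list of rows, each a list of 2 entries, a list of its own where there are three numbers: the shift along the tool's x, y, z in mm, then the turn, a rotation vector about the tool's x, y, z in rad. A call has 1 to 5 rows; each row shifts and turns the commanded pose from where the row before left it, along the tool's axes as they then stand; what a row does not reach is not made up. A row lasts 1/10 s, in which the tool goes at most 50 mm and 8.59 degrees, less where a joint would pass 70% of its speed; a pose out of reach is approached as far as the arm can. A call is refused whole if a number of a shift passes 50 or a number of a turn 0.15, either way. A call with a gripper value outside its range is refused whole. "gripper" is the opening, from 0 (shut) to 1 (fully open), set as the call begins (left out, the last holds). The fingers move at their own pace and stop on an object; the grip force is fixed at half the most. Time passes only in rows, so rows that do not move let the fingers close. It gives the time, the measured TCP pose, the force, the opening and the grip force at its end, in the units of the state.
- read_state(): the state, without advancing time (a new reading comes with each control period).
- capture(name): name is "scene" or "side" or "wrist"; returns the picture (480x640x3 uint8, red, green, blue); there is no depth.
- camera_info(name): a dict with "fovy" (degrees; the focal length in pixels is half the picture's height over the tangent of half this angle, whatever the lens; pixels are square), "cx", "cy" (the principal point, pixels), "xyz" and "orientation" of the camera in the world; the wrist camera has in their place "T_tool_cam" (4x4, takes a point from camera to tool coordinates, whose origin is the TCP and whose axes are the flange's). Camera axes: x right, y down, z forward; pixel columns grow to the right and rows downward; lengths in m; the calibration is good to about 2 mm. A picture is of the moment at which its call begins: read the wrist's pose just before it. camera_info takes no time and is no camera call.
- hand_in(): hands the job in; it is judged then, once.
The state is a dict: "time_s": time; "joint_positions": joint angles; "qvel": joint speeds; "tau": joint torques, N m; "position": TCP position; "tcp_rot": TCP orientation; "force": force on the tool from outside, world axes, zero at the start; "moment": the same for the moment, N m; "opening": opening from 0.0 (shut) to 1.0 (fully open); "grasp_force": force on a finger pad.
Only numpy, scipy, OpenCV 4.12 (cv2) and the standard library are available. Lean on these libraries where they do the work, as an engineer would, in place of code of your own. Each camera call takes 0.05 s, during which the arm holds its last target. There are 200 camera calls.

## Task

Restock the roller lane oldest-first: first bring the old roller (dark, with the yellow dot on top) forward off the green ring so that it stands upright between the rails, up against the lane's yellow front stop. Then build the new set on the green ring behind it, each part flat and centred on the one below, in this order from the bottom: grey end cap, plain dark roller, ball bearing, black end cap. Leave the wooden stamp and the white terminal block where they are.

Things in the scene. Friction and masses are not known exactly. Their poses are not given: they have to be found in the camera images.
- lane_front (a point): Point on the lane's floor (6 mm above the table) where the axis of the old roller must end: 51.5 mm from the lane's origin along its -x, about 1 mm short of touching the yellow stop. Axes as the lane's.
- lane_rear (a point): Centre of the green ring (52 mm outside, 42 mm inside, only painted) on the lane's floor, 36 mm from the lane's origin along its +x, 6 mm above the table: the place of the new set. Axes as the lane's.
- old_roller: Old rubber roller, dark grey, upright cylinder 39 mm in diameter, 42 mm high, 60 g, with a yellow dot 18 mm wide on top. Starts standing on the lane's green ring. Origin: centre of its underside, z up along its axis.
- new_roller: New rubber roller, plain dark grey without a dot, upright cylinder 39 mm in diameter, 42 mm high, 60 g. Starts on the blue mat, which is fixed, 168 x 168 x 3 mm, and carries the four new parts about 84 mm apart in a 2 x 2 pattern, any part at any corner. Origin: centre of its underside, z up along its axis.
- grey_cap: Grey plastic end cap, round, 40 mm in diameter, 18 mm high, 25 g; counts as solid, flat on top. Starts on the blue mat (3 mm). Origin: centre of its underside, z up along its axis.
- ball_bearing: Light grey steel ball bearing, a ring 32 mm in diameter, 10 mm high, 30 g; counts as solid, nothing goes into its hole. Starts lying flat on the blue mat (3 mm). Origin: centre of its underside, z up along its axis.
- black_cap: Black plastic end cap, round, 36 mm in diameter, 16 mm high, 20 g; counts as solid, flat on top. Starts on the blue mat (3 mm). Origin: centre of its underside, z up along its axis.
- stamp: Bystander: wooden inspection stamp, standing, 20 x 32 x 52 mm. Not to be moved. Origin: centre of its underside. Mind, when crossing between left and right: the press's hoses hang over the middle of the table from x = 0.64 on, above z = 0.38; cross with the tool at x = 0.44 to 0.50, above z = 0.15.
- terminal: Bystander: white terminal block, 18 x 50 x 19 mm. Not to be moved. Origin: centre of its underside.
- lane: Stock lane, fixed, on the robot's left or right: aluminium plate 168 (its x) x 88 (y) x 6 mm, two dark rails along it, 66 mm apart inside, 4 mm above the plate. At its front (-x, towards the robot) a yellow stop bar: inner face 72 mm from the origin, top 20 mm above the table. Open rear. Origin: centre of the underside, at table height, z up. Low machine parts between left and right: under 80 mm.
Not all that is in view belongs to the job. What is shaped like the grey_cap but pink is not meant. What is shaped like the new_roller but orange is not meant.

How it is judged (in metres and radians):
On the way, in this order (a step that is already met when the one before it is completed fails the run):
1. the old roller stands against the yellow front stop, let go (x of old_roller in the frame of lane between -0.075 and -0.0415 m and y of old_roller in the frame of lane between -0.018 and 0.018 m and z of old_roller in the frame of lane between 0.002 and 0.01 m and angle between old_roller's own z axis and vertical below 0.1 rad and contact force between the fingers and old_roller below 0.1 N and linear speed of old_roller below 0.03 m/s), for 0.2 s.
2. the grey end cap lies on the green ring, let go (horizontal distance between grey_cap and lane_rear below 0.012 m and z of grey_cap in the frame of lane between 0.002 and 0.01 m and angle between grey_cap's own z axis and vertical below 0.1 rad and contact force between the fingers and grey_cap below 0.1 N and linear speed of grey_cap below 0.03 m/s), for 0.2 s.
3. the new roller stands on the grey cap, let go (horizontal distance between new_roller and grey_cap below 0.009 m and z of new_roller in the frame of lane between 0.02 and 0.028 m and angle between new_roller's own z axis and vertical below 0.1 rad and contact force between the fingers and new_roller below 0.1 N and linear speed of new_roller below 0.03 m/s), for 0.2 s.
4. the bearing lies on the new roller, let go (horizontal distance between ball_bearing and new_roller below 0.009 m and z of ball_bearing in the frame of lane between 0.062 and 0.07 m and angle between ball_bearing's own z axis and vertical below 0.1 rad and contact force between the fingers and ball_bearing below 0.1 N and linear speed of ball_bearing below 0.03 m/s), for 0.2 s.
5. the black cap lies on the bearing, let go (horizontal distance between black_cap and ball_bearing below 0.009 m and z of black_cap in the frame of lane between 0.072 and 0.08 m and angle between black_cap's own z axis and vertical below 0.1 rad and contact force between the fingers and black_cap below 0.1 N and linear speed of black_cap below 0.03 m/s), for 0.2 s.
At the end, for the whole second after the job is handed in: Old roller upright (0.1 rad) between the rails within 11 mm of the yellow stop; grey cap centred on the green ring to 12 mm; new roller, bearing and black cap on it in that order, level (0.1 rad), each centred on the one below to 9 mm; all released and at rest (all of step 1 and all of step 2 and all of step 3 and all of step 4 and all of step 5); the robot touches nothing.
It fails at once if the wooden stamp is moved by more than 15 mm (distance of stamp from where it was at the start of the episode above 0.015 m).
It fails at once if the terminal block is moved by more than 15 mm (distance of terminal from where it was at the start of the episode above 0.015 m).
It also fails if it takes over 136 s, if anything falls off the work surface, if the arm or the gripper's body presses on something with over 40 N, if the wrist force passes 120 N, or if a joint passes its speed limit or range.

## Working session

There is one attempt and no reset: what is moved stays moved. The work goes in short steps, Python scripts to look and compute and a tool call to move; the robot and the scene stay as the last step left them, time stands still between calls to the robot, and variables do not carry over. Pictures are saved under pics/ and viewed, at most 14 in all, crops included, and the job is handed in when it is done.

Besides the shell and the picture viewer there is one more tool, called after "Call:" in YAML: its name, and indented under it one key for each argument. drive_tool: Moves the arm, as the interface text tells. Its arguments: {"type":"object","properties":{"motion":{"type":"array","items":{"type":"array"}},"gripper":{"type":"number"}},"required":["motion"]}

```bash
ls; mkdir -p pics; python3 - <<'E'
from rig import *
import cv2
s=read_state();print(s['time_s'],s['position'],s['tcp_rot'],s['opening'])
for n in ("scene","side","wrist"):
    print(n,camera_info(n))
    cv2.imwrite(f"pics/{n}0.png",capture(n)[:,:,::-1])
E
```

```text
pics
0.0 [ 0.27213688 -0.56183794  0.22157975] [[ 9.00101140e-01  4.35680630e-01 -5.71166881e-04]
 [ 4.35680836e-01 -9.00098868e-01  2.05832122e-03]
 [ 3.82664021e-04 -2.10154374e-03 -9.99997719e-01]] 0.9987553265272177
scene {'fovy': 52.39378634600398, 'cx': 323.2868011403064, 'cy': 236.77176509427315, 'xyz': array([ 0.1604303 , -0.77270663,  0.70565136]), 'orientation': array([[ 0.91215828, -0.25422179,  0.32146314],
       [-0.40958375, -0.53782949,  0.73687217],
       [-0.01443661, -0.80381013, -0.59471074]])}
side {'fovy': 53.35659540686146, 'cx': 326.6485150247096, 'cy': 242.22982253139767, 'xyz': array([ 0.08708867, -0.86505525,  0.39107513]), 'orientation': array([[ 0.90631126, -0.13523103,  0.40039039],
       [-0.42223529, -0.32968342,  0.84440879],
       [ 0.0178118 , -0.93435615, -0.35589511]])}
wrist {'fovy': 58.303402078764904, 'cx': 326.56239125043555, 'cy': 238.0875924081067, 'T_tool_cam': array([[-2.36730962e-04, -9.64297975e-01, -2.64819484e-01,
         7.14278090e-02],
       [ 9.99999965e-01, -2.60526708e-04,  5.47332204e-05,
         4.92084624e-05],
       [-1.21771682e-04, -2.64819462e-01,  9.64298003e-01,
        -1.61079687e-01],
       [ 0.00000000e+00,  0.00000000e+00,  0.00000000e+00,
         1.00000000e+00]])}
```

View pics/scene0.png

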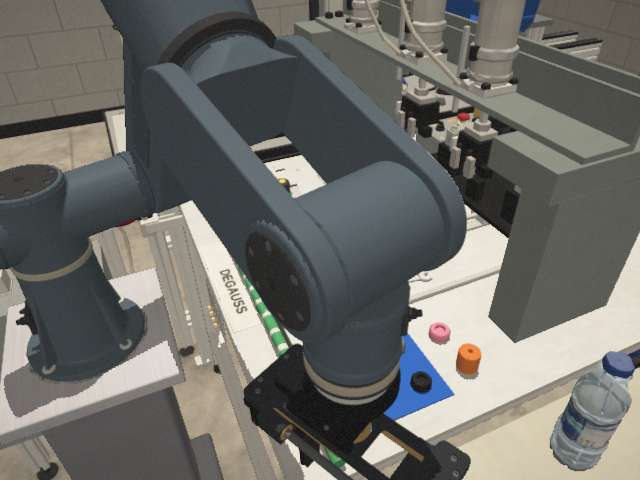

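View pics/side0.png

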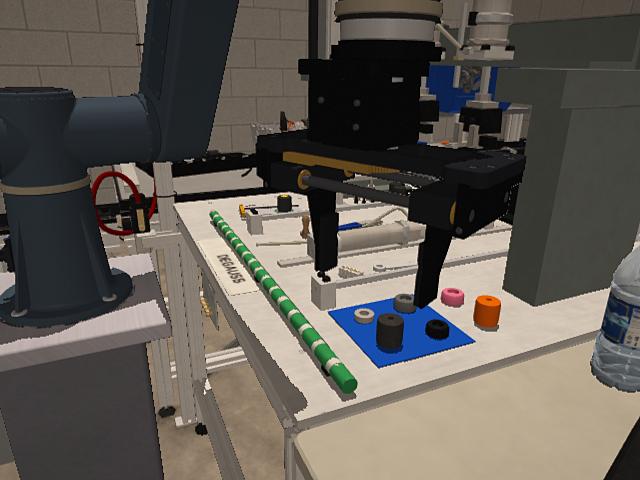

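The side view shows these on the blue mat: bearing (364,316), grey cap (404,302), new dark roller (390,330) and black cap (437,328). The decoys are the pink cap (452,296) and the orange roller (487,310). On the far left is the lane, with the dotted roller at (284,202), the only other dark cylinder. The scene view agrees on black (421,381), pink (440,331) and orange (468,359).

```bash
cat > h.py <<'E'
import numpy as np, cv2
from rig import *
def cam(n, s=None):
    i=camera_info(n); f=240/np.tan(np.radians(i['fovy']/2))
    if n=='wrist':
        T=i['T_tool_cam']; s=s or read_state(); R=np.array(s['tcp_rot'])
        return f,i['cx'],i['cy'],R@T[:3,:3],np.array(s['position'])+R@T[:3,3]
    return f,i['cx'],i['cy'],np.array(i['orientation']),np.array(i['xyz'])
def ray(c,u,v,z):
    f,cx,cy,R,o=c; d=R@np.array([(u-cx)/f,(v-cy)/f,1]); return o+d*(z-o[2])/d[2]
def proj(c,p):
    f,cx,cy,R,o=c; q=R.T@(np.array(p)-o); return np.array([cx+f*q[0]/q[2],cy+f*q[1]/q[2]])
def shot(name,fn):
    s=read_state(); im=capture(name)[:,:,::-1].copy(); cv2.imwrite('pics/'+fn,im); return im,cam(name,s)
E
python3 - <<'E'
from h import *
c=cam('side')
for n,u,v,z in [('bearing',364,315,.013),('grey',404,298,.021),('new',390,318,.045),('black',437,325,.019),('pink',452,292,.018),('orange',487,300,.042),('old',284,196,.048),('lane end',248,225,.02),('stamp?',306,217,.05)]:
    print(n,ray(c,u,v,z).round(3))
im=cv2.imread('pics/side0.png')[160:290,170:470]
cv2.imwrite('pics/crop1.png',cv2.resize(im,None,fx=2.6,fy=2.6,interpolation=cv2.INTER_CUBIC))
E
```

```text
bearing [ 0.43  -0.286  0.013]
grey [ 0.513 -0.274  0.021]
new [ 0.431 -0.357  0.045]
black [ 0.512 -0.365  0.019]
pink [ 0.606 -0.284  0.018]
orange [ 0.606 -0.365  0.042]
old [0.514 0.309 0.048]
lane end [0.379 0.192 0.02 ]
stamp? [0.496 0.112 0.05 ]
```

View pics/crop1.png

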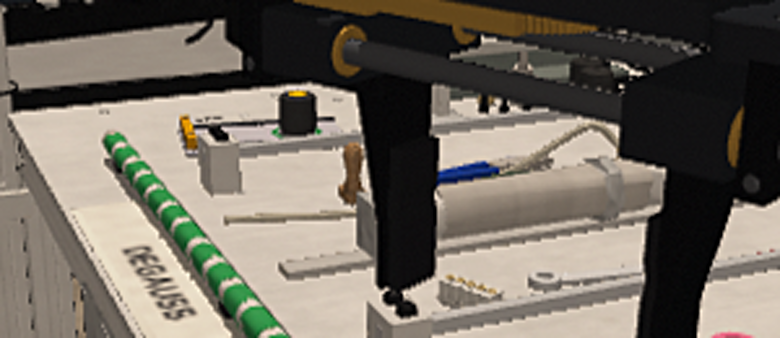

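The crop shows the lane's yellow stop at full-picture (242,211) and the dotted old roller at (284,202). The wooden stamp is at (305,226) and the white terminal at (351,272). All targets are clearly told from the decoys. Next I square the tool and look over the mat on the way.

Call:
drive_tool:
  motion:
    - [[0,0,0],[0,0,0.15]]
    - [[0,0,0],[0,0,0.15]]
    - [[0,0,0],[0,0,0.15]]
    - [[40,-40,-5],[0,0,0]]
    - [[40,-40,-5],[0,0,0]]

```text
time_s: 0.65
position: [0.3424, -0.492, 0.2307]
tcp_rot: [[1.0, -0.003, -0.0], [-0.003, -1.0, 0.001], [-0.0, -0.001, -1.0]]
force: [1.0, -0.3, 0.2]
opening: 1.001
grasp_force: 0.0
```

Call:
drive_tool:
  motion:
    - [[35,-40,-5],[0,0,0]]
    - [[35,-40,-5],[0,0,0]]
    - [[30,-40,-5],[0,0,0]]
    - [[0,-40,0],[0,0,0]]
    - [[0,0,0],[0,0,0]]

```text
time_s: 1.15
position: [0.4377, -0.331, 0.2452]
tcp_rot: [[1.0, 0.006, -0.003], [0.006, -1.0, 0.005], [-0.003, -0.005, -1.0]]
force: [0.1, -0.9, -0.3]
opening: 0.997
grasp_force: 0.0
```

```bash
python3 - <<'E'
from h import *
im,c=shot('wrist','w1.png'); np.save('w1c.npy',np.array([c[0],c[1],c[2],*c[3].ravel(),*c[4]]))
print(read_state()['position'],c[4])
E
```

```text
[ 0.43796903 -0.33416239  0.24546674] [ 0.50970755 -0.33176187  0.40606204]
```

View pics/w1.png

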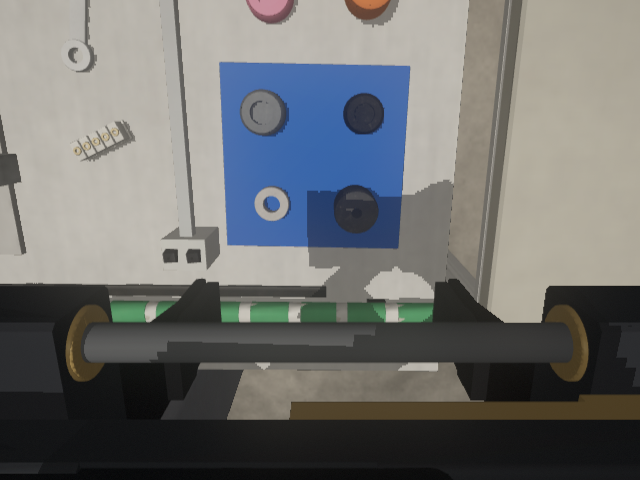

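The wrist view shows the mat with the grey cap at (263,112), black cap (364,113), bearing (271,204) and new roller (356,209). The pink and orange decoys are off the mat at the top, and the terminal block is at (99,141). I'll measure these now and then move on to the lane.

```bash
python3 - <<'E'
from h import *
a=np.load('w1c.npy'); c=(a[0],a[1],a[2],a[3:12].reshape(3,3),a[12:])
im=cv2.imread('pics/w1.png'); hsv=cv2.cvtColor(im,cv2.COLOR_BGR2HSV)
blue=((abs(hsv[...,0].astype(int)-110)<14)&(hsv[...,1]>150)).astype(np.uint8)
blue=cv2.morphologyEx(blue,cv2.MORPH_OPEN,np.ones((3,3)))
cn=max(cv2.findContours(blue,0,2)[0],key=cv2.contourArea); m=np.zeros_like(blue); cv2.drawContours(m,[cv2.convexHull(cn)],-1,1,-1)
q=cv2.approxPolyDP(cv2.convexHull(cn),8,True)[:,0]
for p in q: print('mat',p,ray(c,*p,.003).round(4))
o=cv2.morphologyEx(((m==1)&(blue==0)).astype(np.uint8),cv2.MORPH_OPEN,np.ones((5,5)))
for k in cv2.findContours(o,0,2)[0]:
    if cv2.contourArea(k)<300: continue
    (x,y),r=cv2.minEnclosingCircle(k)
    n,z=[('grey',.012),('black',.011),('bearing',.008),('new',.024)][(2 if y>160 else 0)+(1 if x>310 else 0)]
    M=cv2.moments(cv2.convexHull(k)); u,v=M['m10']/M['m00'],M['m01']/M['m00']
    P=ray(c,u,v,z); print(n,(round(u),round(v)),'r',round(r,1),'mm dia',round(2*r/c[0]*(c[4][2]-z)*1000,1),P.round(4))
E
```

```text
mat [354  83] [ 0.5402 -0.3538  0.003 ]
mat [395 121] [ 0.508  -0.3916  0.003 ]
mat [400 196] [ 0.4396 -0.3996  0.003 ]
mat [383 227] [ 0.4093 -0.3848  0.003 ]
mat [294 245] [ 0.3906 -0.2987  0.003 ]
mat [251 198] [ 0.4367 -0.2585  0.003 ]
mat [243 135] [ 0.4948 -0.2536  0.003 ]
mat [280  89] [ 0.5348 -0.2883  0.003 ]
new (320, 234) r 19.0 mm dia 33.7 [ 0.4077 -0.3248  0.024 ]
new (355, 210) r 26.3 mm dia 46.7 [ 0.43   -0.3564  0.024 ]
bearing (273, 203) r 18.7 mm dia 34.5 [ 0.4335 -0.2799  0.008 ]
grey (270, 118) r 23.5 mm dia 43.1 [ 0.5101 -0.2799  0.012 ]
black (364, 113) r 21.6 mm dia 39.7 [ 0.5145 -0.3624  0.011 ]
```

Call:
drive_tool:
  motion:
    - [[6,-48,0],[0,0,0]]
    - [[6,-48,0],[0,0,0]]
    - [[6,-48,0],[0,0,0]]
    - [[0,-48,0],[0,0,0]]
    - [[0,-48,0],[0,0,0]]

```text
time_s: 1.7
position: [0.4562, -0.097, 0.2457]
tcp_rot: [[1.0, -0.001, 0.001], [-0.001, -1.0, -0.001], [0.001, 0.001, -1.0]]
force: [1.0, 0.4, 0.4]
opening: 0.999
grasp_force: 0.0
```

Call:
drive_tool:
  motion:
    - [[0,-48,0],[0,0,0]]
    - [[0,-48,0],[0,0,0]]
    - [[0,-48,0],[0,0,0]]
    - [[0,-48,0],[0,0,0]]
    - [[0,-48,0],[0,0,0]]

```text
time_s: 2.2
position: [0.4566, 0.1436, 0.2458]
tcp_rot: [[1.0, -0.001, 0.001], [-0.001, -1.0, -0.0], [0.001, 0.0, -1.0]]
force: [1.1, -0.6, -0.5]
opening: 1.003
grasp_force: 0.0
```

Call:
drive_tool:
  motion:
    - [[0,-48,0],[0,0,0]]
    - [[0,-48,0],[0,0,0]]
    - [[0,-40,0],[0,0,0]]
    - [[0,0,0],[0,0,0]]
    - [[0,0,0],[0,0,0]]

```text
time_s: 2.7
position: [0.4561, 0.2786, 0.2453]
tcp_rot: [[1.0, 0.002, 0.0], [0.002, -1.0, -0.001], [0.0, 0.001, -1.0]]
force: [-1.0, -0.6, -0.1]
opening: 1.002
grasp_force: 0.0
```

```bash
python3 - <<'E'
from h import *
im,c=shot('wrist','w2.png'); np.save('w2c.npy',np.array([c[0],c[1],c[2],*c[3].ravel(),*c[4]]))
s=read_state(); print(s['position'],s['joint_positions'])
E
```

```text
[0.45599947 0.27780412 0.24533244] [ 1.93792308e+01  2.16274216e+01  9.35711047e+01 -5.07308650e-02
  6.48428412e+01  1.09385783e+02]
```

View pics/w2.png

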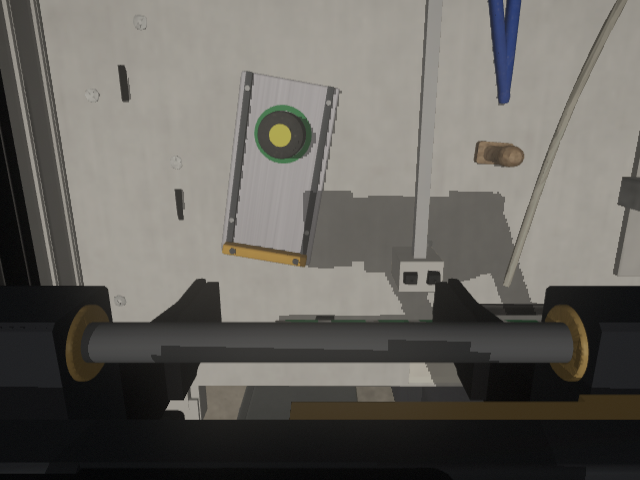

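The view shows the lane with its yellow stop running from (225,248) to (305,262). The old roller's yellow dot is at (280,135) inside the green ring. The plate's rear corners are (244,71) and (340,90), and the stamp is at (499,154), well to the right.

```bash
python3 - <<'E'
from h import *
a=np.load('w2c.npy'); c=(a[0],a[1],a[2],a[3:12].reshape(3,3),a[12:])
im=cv2.imread('pics/w2.png'); h=cv2.cvtColor(im,cv2.COLOR_BGR2HSV).astype(int)
def blobs(m,n): 
    ks=[k for k in cv2.findContours(m.astype(np.uint8),0,2)[0] if cv2.contourArea(k)>n and k[:,0,1].max()<290]
    return sorted(ks,key=cv2.contourArea)[::-1]
yel=(abs(h[...,0]-25)<10)&(h[...,1]>130)&(h[...,2]>100)
for k in blobs(yel,100)[:4]:
    M=cv2.moments(k); print('yel',cv2.contourArea(k),(M['m10']/M['m00'],M['m01']/M['m00']),cv2.minAreaRect(k))
    dot=ray(c,M['m10']/M['m00'],M['m01']/M['m00'],.048); print(' at .048',dot,' at .02',ray(c,M['m10']/M['m00'],M['m01']/M['m00'],.02))
g=(abs(h[...,0]-70)<22)&(h[...,1]>90)
p=np.vstack([k[:,0] for k in blobs(g,20) if k[:,0,1].min()<200]); (x,y),r=cv2.minEnclosingCircle(p)
print('ring',x,y,r,ray(c,x,y,.006), 'dia mm',2*r/c[0]*(c[4][2]-.006)*1e3)
A=[ray(c,244,71,.006),ray(c,340,90,.006)];print('rear corners',A, 'yaw',np.degrees(np.arctan2(*(A[0]-A[1])[[1,0]]))-90)
E
```

```text
yel 519.5 (261.2415784408085, 254.41450112287453) ((261.25677490234375, 254.45944213867188), (78.25391387939453, 9.041943550109863), 9.462321281433105)
 at .048 [0.41442224 0.33493968 0.048     ]  at .02 [0.405576   0.33934976 0.02      ]
yel 335.5 (279.66716343765523, 135.0457029309488) ((279.5, 135.0), (20.0, 21.0), 90.0)
 at .048 [0.5158206  0.31610432 0.048     ]  at .02 [0.5148958  0.31904295 0.02      ]
ring 282.00177001953125 133.87899780273438 28.74491310119629 [0.51546398 0.3183723  0.006     ] dia mm 53.499331941568684
rear corners [array([0.5687204 , 0.35012933, 0.006     ]), array([0.55316863, 0.2662693 , 0.006     ])] yaw -10.506099200396577
```

Call:
drive_tool:
  motion:
    - [[0,0,0],[0,0,0.094]]
    - [[0,0,0],[0,0,0.093]]
    - [[26,-25,30],[0,0,0]]
    - [[25,-25,40],[0,0,0]]
    - [[0,0,40],[0,0,0]]

```text
time_s: 3.25
position: [0.5195, 0.3172, 0.1384]
tcp_rot: [[0.982, -0.188, 0.009], [-0.188, -0.982, 0.003], [0.008, -0.005, -1.0]]
force: [-0.0, -1.5, -0.2]
opening: 0.998
grasp_force: 0.0
```

Call:
drive_tool:
  motion:
    - [[0,0,30],[0,0,0]]
    - [[0,0,20],[0,0,0]]
    - [[0,0,0],[0,0,0]]
    - [[0,0,0],[0,0,0]]

```text
time_s: 3.65
position: [0.5139, 0.3157, 0.0884]
tcp_rot: [[0.982, -0.187, -0.0], [-0.187, -0.982, -0.0], [-0.0, 0.0, -1.0]]
force: [0.5, 1.1, 0.0]
opening: 1.001
grasp_force: 0.0
```

Call:
drive_tool:
  motion:
    - [[1,-2,25],[0,0,0]]
    - [[0,0,25],[0,0,0]]
    - [[0,0,15],[0,0,0]]
    - [[0,0,7],[0,0,0]]
    - [[0,0,0],[0,0,0]]

```text
time_s: 4.15
position: [0.5146, 0.3188, 0.0163]
tcp_rot: [[0.983, -0.185, -0.0], [-0.185, -0.983, -0.0], [-0.0, 0.0, -1.0]]
force: [-0.6, -0.2, 0.6]
opening: 1.0
grasp_force: 0.0
```

Call:
drive_tool:
  motion:
    - [[0,0,0],[0,0,0]]
    - [[0,0,0],[0,0,0]]
    - [[0,0,0],[0,0,0]]
    - [[0,0,0],[0,0,0]]
    - [[0,0,0],[0,0,0]]
  gripper: 0.3

```text
time_s: 4.65
position: [0.5145, 0.3191, 0.0165]
tcp_rot: [[0.983, -0.185, 0.0], [-0.185, -0.983, 0.0], [0.0, -0.0, -1.0]]
force: [0.7, -0.4, 0.3]
opening: 0.632
grasp_force: 0.0
```

Call:
drive_tool:
  motion:
    - [[0,0,0],[0,0,0]]
    - [[0,0,0],[0,0,0]]
    - [[0,0,0],[0,0,0]]
    - [[0,0,0],[0,0,0]]
    - [[0,0,0],[0,0,0]]
  gripper: 0.3

```text
time_s: 5.15
position: [0.5143, 0.3188, 0.0163]
tcp_rot: [[0.983, -0.185, -0.0], [-0.185, -0.983, -0.0], [-0.0, 0.0, -1.0]]
force: [-0.3, -1.4, 1.4]
opening: 0.424
grasp_force: 30.0
```

Call:
drive_tool:
  motion:
    - [[0,0,-4],[0,0,0]]
    - [[0,0,-4],[0,0,0]]
    - [[0,0,0],[0,0,0]]
    - [[0,0,0],[0,0,0]]

```text
time_s: 5.55
position: [0.5146, 0.3191, 0.0245]
tcp_rot: [[0.983, -0.185, 0.001], [-0.185, -0.983, 0.0], [0.0, -0.0, -1.0]]
force: [0.5, 0.2, -0.7]
opening: 0.427
grasp_force: 30.0
```

Call:
drive_tool:
  motion:
    - [[-20,0,0],[0,0,0]]
    - [[-20,0,0],[0,0,0]]
    - [[-20,0,0],[0,0,0]]
    - [[-15,0,0],[0,0,0]]
    - [[-10,0,0],[0,0,0]]

```text
time_s: 6.05
position: [0.4295, 0.3349, 0.0242]
tcp_rot: [[0.983, -0.185, -0.001], [-0.185, -0.983, -0.0], [-0.001, 0.0, -1.0]]
force: [0.2, -0.5, -0.8]
opening: 0.429
grasp_force: 30.0
```

Call:
drive_tool:
  motion:
    - [[0,0,0],[0,0,0]]
    - [[0,0,3],[0,0,0]]
    - [[0,0,3],[0,0,0]]
    - [[0,0,2],[0,0,0]]
    - [[0,0,0],[0,0,0]]

```text
time_s: 6.55
position: [0.4318, 0.3347, 0.0162]
tcp_rot: [[0.983, -0.186, 0.001], [-0.186, -0.983, 0.0], [0.001, -0.001, -1.0]]
force: [0.4, 0.5, 0.5]
opening: 0.425
grasp_force: 30.0
```

Call:
drive_tool:
  motion:
    - [[-3,0,0],[0,0,0]]
    - [[0,0,0.5],[0,0,0]]
    - [[0,0,0],[0,0,0]]

```text
time_s: 6.85
position: [0.4287, 0.3354, 0.0162]
tcp_rot: [[0.983, -0.185, 0.002], [-0.185, -0.983, 0.0], [0.001, -0.001, -1.0]]
force: [0.9, -1.4, 4.3]
opening: 0.426
grasp_force: 29.9
```

Call:
drive_tool:
  motion:
    - [[0,0,0],[0,0,0]]
    - [[0,0,0],[0,0,0]]
    - [[0,0,0],[0,0,0]]
    - [[0,0,0],[0,0,0]]
    - [[0,0,0],[0,0,0]]
  gripper: 0.75

```text
time_s: 7.35
position: [0.4276, 0.3352, 0.0155]
tcp_rot: [[0.983, -0.185, -0.001], [-0.185, -0.983, -0.0], [-0.001, 0.0, -1.0]]
force: [-0.2, 0.4, 0.7]
opening: 0.731
grasp_force: 0.0
```

Call:
drive_tool:
  motion:
    - [[0,0,-20],[0,0,0]]
    - [[0,0,-40],[0,0,0]]
    - [[0,0,-50],[0,0,0]]
    - [[0,0,-50],[0,0,0]]
    - [[0,0,-40],[0,0,0]]

```text
time_s: 7.85
position: [0.4281, 0.3355, 0.2185]
tcp_rot: [[0.983, -0.185, 0.002], [-0.185, -0.983, 0.001], [0.002, -0.001, -1.0]]
force: [0.4, 0.3, -0.8]
opening: 0.75
grasp_force: 0.0
```

Call:
drive_tool:
  motion:
    - [[0,0,0],[0,0,0]]
    - [[0,0,0],[0,0,0]]

```text
time_s: 8.05
position: [0.428, 0.3354, 0.2167]
tcp_rot: [[0.983, -0.185, 0.002], [-0.185, -0.983, 0.001], [0.002, -0.001, -1.0]]
force: [-0.0, -1.0, -0.6]
opening: 0.754
grasp_force: 0.0
```

```bash
python3 - <<'E'
from h import *
im,c=shot('wrist','w3.png'); np.save('w3c.npy',np.array([c[0],c[1],c[2],*c[3].ravel(),*c[4]])); print(c[4])
E
```

```text
[0.49798403 0.32142877 0.37785757]
```

View pics/w3.png

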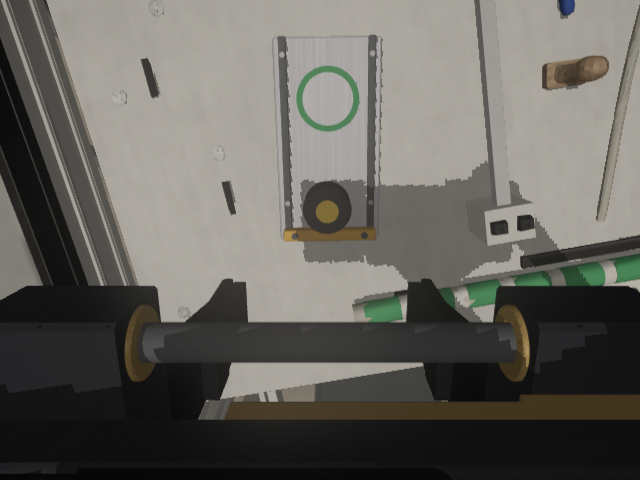

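The old roller now stands upright against the yellow stop, with its dot at (327,211). The bare green ring is at (328,98), so I'll measure it exactly and then return to the mat.

```bash
python3 - <<'E'
from h import *
a=np.load('w3c.npy'); c=(a[0],a[1],a[2],a[3:12].reshape(3,3),a[12:])
im=cv2.imread('pics/w3.png'); h=cv2.cvtColor(im,cv2.COLOR_BGR2HSV).astype(int)
g=((abs(h[...,0]-70)<22)&(h[...,1]>90)).astype(np.uint8); g[:50]=0;g[145:]=0;g[:,:280]=0;g[:,380:]=0
e=cv2.fitEllipse(cv2.convexHull(cv2.findNonZero(g))); R=ray(c,*e[0],.006); print('ring',e,R)
yel=((abs(h[...,0]-25)<10)&(h[...,1]>130)&(h[...,2]>70)).astype(np.uint8); yel[245:]=0
for k in cv2.findContours(yel,0,2)[0]:
    if cv2.contourArea(k)>80:
        M=cv2.moments(k);u=M['m10']/M['m00'],M['m01']/M['m00']; print(u,cv2.minAreaRect(k),ray(c,*u,.048),ray(c,*u,.02))
        d=ray(c,*u,.048)-R; print(' to ring mm',np.hypot(*d[:2])*1e3,'ang',np.degrees(np.arctan2(-d[1],-d[0])))
E
```

```text
ring ((327.5140380859375, 98.10272216796875), (61.18948745727539, 64.0478286743164), 0.5524168610572815) [0.51556377 0.31775461 0.006     ]
(344.06416464891043, 234.61702986279255) ((340.0, 234.0), (10.0, 68.0), 90.0) [0.40987606 0.32430721 0.048     ] [0.402397   0.32455155 0.02      ]
 to ring mm 105.89065024829375 ang -3.547776087761339
(326.76805356288855, 211.46437111429935) ((326.88458251953125, 211.576904296875), (21.355958938598633, 21.355958938598633), 56.3099365234375) [0.43080093 0.3343191  0.048     ] [0.42509809 0.33541329 0.02      ]
 to ring mm 86.36620425356018 ang -11.057475919980115
```

Call:
drive_tool:
  motion:
    - [[0,40,-20],[0,0,-0.094]]
    - [[0,40,-10],[0,0,-0.093]]
    - [[10,48,0],[0,0,0]]
    - [[10,48,0],[0,0,0]]
    - [[10,48,0],[0,0,0]]
  gripper: 1

```text
time_s: 8.6
position: [0.4455, 0.1106, 0.2438]
tcp_rot: [[1.0, 0.002, -0.005], [0.002, -1.0, 0.0], [-0.005, -0.0, -1.0]]
force: [0.8, 0.1, 0.3]
opening: 0.992
grasp_force: 0.0
```

Call:
drive_tool:
  motion:
    - [[0,48,0],[0,0,0]]
    - [[0,48,0],[0,0,0]]
    - [[0,48,0],[0,0,0]]
    - [[0,48,0],[0,0,0]]
    - [[0,48,0],[0,0,0]]

```text
time_s: 9.1
position: [0.4455, -0.1291, 0.2436]
tcp_rot: [[1.0, 0.0, -0.004], [0.0, -1.0, 0.003], [-0.004, -0.003, -1.0]]
force: [1.5, -0.4, -0.4]
opening: 0.999
grasp_force: 0.0
```

Call:
drive_tool:
  motion:
    - [[0,48,0],[0,0,0]]
    - [[0,48,0],[0,0,0]]
    - [[0,48,0],[0,0,0]]
    - [[0,0,0],[0,0,0]]
    - [[0,0,0],[0,0,0]]

```text
time_s: 9.6
position: [0.4459, -0.2719, 0.2433]
tcp_rot: [[1.0, -0.002, -0.004], [-0.002, -1.0, 0.004], [-0.004, -0.004, -1.0]]
force: [-1.4, 1.6, 0.3]
opening: 1.003
grasp_force: 0.0
```

```bash
cat > m.py <<'E'
from h import *
H={'grey':(.003,.018,40),'black':(.003,.016,36),'bearing':(.003,.010,32),'new':(.003,.042,39)}
P0={'grey':(.513,-.277),'black':(.514,-.363),'bearing':(.432,-.282),'new':(.430,-.356)}
def mat(fn,names=H):
    im,c=shot('wrist',fn); i=im.astype(int)
    blue=(i[...,0]>1.6*i[...,2]+15).astype(np.uint8)
    out={}
    for n in names:
        z0,hh,d=H[n]; u,v=proj(c,(*P0[n],z0+hh/2)); r=int(.036*c[0]/(c[4][2]))
        m=np.zeros_like(blue); cv2.circle(m,(int(u),int(v)),r,1,-1)
        o=cv2.morphologyEx(m&(1-blue),cv2.MORPH_OPEN,np.ones((3,3)))
        ks=cv2.findContours(o,0,2)[0]
        if not ks: print(n,'none'); continue
        k=cv2.convexHull(max(ks,key=cv2.contourArea)); M=cv2.moments(k)
        q=np.array([ray(c,*p[0],z0+hh/2)[:2] for p in k])*1e3
        # area centroid of the silhouette lies near mid-height
        (x,y),R=cv2.minEnclosingCircle(q.astype(np.float32))
        out[n]=ray(c,M['m10']/M['m00'],M['m01']/M['m00'],z0+hh/2)
        print(n,'px',(round(M['m10']/M['m00']),round(M['m01']/M['m00'])),'dia',round(2*R,1),'nominal',d,'xy',out[n][:2].round(4),'encl',round(x,1),round(y,1),'extent',np.ptp(q,axis=0).round(1))
    return im,c,out
E
python3 - <<'E'
from m import *
mat('w4.png'); print(read_state()['position'])
E
```

```text
grey px (328, 122) dia 39.4 nominal 40 xy [ 0.515  -0.2732] encl 514.6 -273.2 extent [38.2 38.8]
black px (429, 122) dia 36.8 nominal 36 xy [ 0.5146 -0.3619] encl 514.6 -361.9 extent [34.1 35.7]
bearing px (334, 212) dia 34.6 nominal 32 xy [ 0.4328 -0.2785] encl 432.8 -278.8 extent [33.6 32. ]
new px (421, 218) dia 48.3 nominal 39 xy [ 0.4312 -0.3568] encl 430.9 -356.5 extent [44.5 44.2]
[ 0.44592    -0.27066861  0.24356795]
```

Call:
drive_tool:
  motion:
    - [[35,1,35],[0,0,0]]
    - [[34,2,40],[0,0,0]]
    - [[0,0,40],[0,0,0]]
    - [[0,0,40],[0,0,0]]
    - [[0,0,0],[0,0,0]]
  gripper: 0.78

```text
time_s: 10.15
position: [0.5105, -0.2691, 0.0869]
tcp_rot: [[1.0, 0.003, -0.012], [0.004, -1.0, 0.01], [-0.012, -0.01, -1.0]]
force: [0.1, 0.8, -0.2]
opening: 0.784
grasp_force: 0.0
```

Call:
drive_tool:
  motion:
    - [[0,0,20],[0,0,0]]
    - [[0,0,0],[0,0,0]]
    - [[0,0,0],[0,0,0]]

```text
time_s: 10.45
position: [0.515, -0.2741, 0.0741]
tcp_rot: [[1.0, 0.002, 0.001], [0.002, -1.0, -0.0], [0.001, 0.0, -1.0]]
force: [0.0, -0.2, 0.9]
opening: 0.78
grasp_force: 0.0
```

Call:
drive_tool:
  motion:
    - [[0,0,25],[0,0,0]]
    - [[0,0,20],[0,0,0]]
    - [[0,0,15],[0,0,0]]
    - [[0,0,6],[0,0,0]]
    - [[0,0,2],[0,0,0]]

```text
time_s: 10.95
position: [0.5148, -0.2748, 0.0049]
tcp_rot: [[1.0, 0.001, 0.0], [0.001, -1.0, -0.0], [0.0, 0.0, -1.0]]
force: [0.1, 0.4, 0.7]
opening: 0.782
grasp_force: 0.0
```

Call:
drive_tool:
  motion:
    - [[0,0,0],[0,0,0]]
    - [[0,0,0],[0,0,0]]
    - [[0,0,0],[0,0,0]]
    - [[0,0,0],[0,0,0]]
    - [[0,0,0],[0,0,0]]
  gripper: 0.3

```text
time_s: 11.45
position: [0.5148, -0.2749, 0.0051]
tcp_rot: [[1.0, 0.001, 0.0], [0.001, -1.0, -0.0], [0.0, 0.0, -1.0]]
force: [0.3, 0.0, 1.6]
opening: 0.43
grasp_force: 30.0
```

Call:
drive_tool:
  motion:
    - [[0,0,0],[0,0,0]]
    - [[0,0,0],[0,0,0]]

```text
time_s: 11.65
position: [0.5148, -0.2748, 0.0051]
tcp_rot: [[1.0, 0.001, 0.0], [0.001, -1.0, -0.0], [0.0, 0.0, -1.0]]
force: [-0.6, 0.7, 4.6]
opening: 0.431
grasp_force: 30.0
```

Call:
drive_tool:
  motion:
    - [[0,0,-15],[0,0,0]]
    - [[0,0,-20],[0,0,0]]
    - [[0,0,0],[0,0,0]]

```text
time_s: 11.95
position: [0.5162, -0.2759, 0.0423]
tcp_rot: [[1.0, 0.001, 0.004], [0.001, -1.0, -0.003], [0.004, 0.003, -1.0]]
force: [0.3, -0.4, -0.4]
opening: 0.431
grasp_force: 30.0
```

Call:
drive_tool:
  motion:
    - [[0,0,-45],[0,0,0]]
    - [[-15,0,-45],[0,0,0]]
    - [[-15,0,-45],[0,0,0]]
    - [[-15,0,-45],[0,0,0]]
    - [[0,0,-20],[0,0,0]]

```text
time_s: 12.45
position: [0.4691, -0.2753, 0.2436]
tcp_rot: [[1.0, 0.0, 0.003], [0.0, -1.0, -0.003], [0.003, 0.003, -1.0]]
force: [1.9, 0.9, -0.6]
opening: 0.435
grasp_force: 30.0
```

Call:
drive_tool:
  motion:
    - [[0,0,0],[0,0,-0.138]]
    - [[0,0,0],[0,0,-0.138]]
    - [[0,0,0],[0,0,-0.138]]
    - [[0,0,0],[0,0,-0.138]]
    - [[0,0,0],[0,0,-0.138]]

```text
time_s: 12.95
position: [0.4692, -0.2744, 0.2394]
tcp_rot: [[0.767, 0.642, -0.001], [0.642, -0.767, 0.001], [-0.0, -0.001, -1.0]]
force: [-0.4, 1.1, -0.1]
opening: 0.434
grasp_force: 30.0
```

Call:
drive_tool:
  motion:
    - [[0,0,0],[0,0,-0.138]]
    - [[0,0,0],[0,0,-0.138]]
    - [[0,0,0],[0,0,-0.138]]
    - [[0,0,0],[0,0,-0.138]]
    - [[0,0,0],[0,0,-0.138]]

```text
time_s: 13.45
position: [0.4692, -0.2744, 0.2393]
tcp_rot: [[0.183, 0.983, -0.001], [0.983, -0.183, 0.001], [0.0, -0.001, -1.0]]
force: [0.8, 0.0, 0.4]
opening: 0.434
grasp_force: 30.0
```

Call:
drive_tool:
  motion:
    - [[0,0,0],[0,0,0]]

```text
time_s: 13.55
position: [0.4693, -0.2744, 0.2393]
tcp_rot: [[0.189, 0.982, -0.001], [0.982, -0.189, 0.001], [0.0, -0.001, -1.0]]
force: [0.5, 0.5, -0.3]
opening: 0.433
grasp_force: 30.0
```

Call:
drive_tool:
  motion:
    - [[45,-5,0],[0,0,0]]
    - [[45,-5,0],[0,0,0]]
    - [[45,-5,0],[0,0,0]]
    - [[45,-5,0],[0,0,0]]
    - [[45,-5,0],[0,0,0]]

```text
time_s: 14.05
position: [0.4873, -0.0473, 0.2396]
tcp_rot: [[0.193, 0.981, 0.0], [0.981, -0.193, 0.0], [0.0, 0.0, -1.0]]
force: [1.9, 0.3, -0.2]
opening: 0.433
grasp_force: 30.0
```

Call:
drive_tool:
  motion:
    - [[45,-5,0],[0,0,0]]
    - [[45,-5,0],[0,0,0]]
    - [[45,-5,0],[0,0,0]]
    - [[45,-5,0],[0,0,0]]
    - [[45,-5,0],[0,0,0]]

```text
time_s: 14.55
position: [0.5052, 0.1785, 0.2396]
tcp_rot: [[0.192, 0.981, 0.0], [0.981, -0.192, -0.0], [-0.0, 0.0, -1.0]]
force: [0.6, 0.1, 0.1]
opening: 0.432
grasp_force: 30.0
```

Call:
drive_tool:
  motion:
    - [[45,-5,0],[0,0,0]]
    - [[45,-5,20],[0,0,0]]
    - [[45,-5,30],[0,0,0]]
    - [[0,0,30],[0,0,0]]
    - [[0,0,0],[0,0,0]]

```text
time_s: 15.05
position: [0.5122, 0.3085, 0.1577]
tcp_rot: [[0.189, 0.982, -0.009], [0.982, -0.189, -0.004], [-0.005, -0.009, -1.0]]
force: [-0.4, -0.3, -0.8]
opening: 0.43
grasp_force: 30.0
```

Call:
drive_tool:
  motion:
    - [[0,0,30],[0,0,0]]
    - [[0,0,30],[0,0,0]]
    - [[0,0,0],[0,0,0]]
    - [[0,0,0],[0,0,0]]

```text
time_s: 15.45
position: [0.5165, 0.3078, 0.103]
tcp_rot: [[0.191, 0.982, 0.0], [0.982, -0.191, 0.0], [0.0, 0.0, -1.0]]
force: [0.2, 0.5, 0.8]
opening: 0.429
grasp_force: 30.0
```

Call:
drive_tool:
  motion:
    - [[5,-2,20],[0,0,0]]
    - [[5,-1,25],[0,0,0]]
    - [[0,0,25],[0,0,0]]
    - [[0,0,10],[0,0,0]]
    - [[0,0,0],[0,0,0]]

```text
time_s: 15.95
position: [0.5152, 0.3186, 0.0225]
tcp_rot: [[0.19, 0.982, -0.0], [0.982, -0.19, -0.0], [-0.0, -0.0, -1.0]]
force: [-0.1, -0.4, -0.3]
opening: 0.43
grasp_force: 30.0
```

Call:
drive_tool:
  motion:
    - [[0,0,0],[0,0,0]]

```text
time_s: 16.05
position: [0.5162, 0.3191, 0.0237]
tcp_rot: [[0.189, 0.982, 0.003], [0.982, -0.189, 0.001], [0.001, 0.002, -1.0]]
force: [-1.1, 0.6, 0.2]
opening: 0.434
grasp_force: 30.0
```

Call:
drive_tool:
  motion:
    - [[-1,0,8],[0,0,0]]
    - [[0,0,5],[0,0,0]]
    - [[0,0,2],[0,0,0]]
    - [[0,0,0],[0,0,0]]

```text
time_s: 16.45
position: [0.5149, 0.3178, 0.008]
tcp_rot: [[0.189, 0.982, 0.0], [0.982, -0.189, -0.0], [-0.0, 0.0, -1.0]]
force: [-2.1, -1.1, 5.6]
opening: 0.433
grasp_force: 30.0
```

Call:
drive_tool:
  motion:
    - [[0,0,0],[0,0,0]]

```text
time_s: 16.55
position: [0.5149, 0.3178, 0.0081]
tcp_rot: [[0.189, 0.982, 0.0], [0.982, -0.189, -0.0], [0.0, 0.0, -1.0]]
force: [-1.2, -0.5, 5.6]
opening: 0.434
grasp_force: 30.0
```

Touching the floor at the right place. Release, lift and look.

Call:
drive_tool:
  motion:
    - [[0,0,0],[0,0,0]]
    - [[0,0,0],[0,0,0]]
    - [[0,0,0],[0,0,0]]
    - [[0,0,0],[0,0,0]]
    - [[0,0,0],[0,0,0]]
  gripper: 0.72

```text
time_s: 17.05
position: [0.5147, 0.3178, 0.0068]
tcp_rot: [[0.189, 0.982, -0.0], [0.982, -0.189, -0.0], [-0.0, -0.0, -1.0]]
force: [0.9, -0.1, -0.3]
opening: 0.707
grasp_force: 0.0
```

Call:
drive_tool:
  motion:
    - [[0,0,-20],[0,0,0]]
    - [[0,0,-45],[0,0,0]]
    - [[0,0,-45],[0,0,0]]
    - [[0,0,-45],[0,0,0]]
    - [[0,0,-45],[0,0,0]]

```text
time_s: 17.55
position: [0.5143, 0.3177, 0.2087]
tcp_rot: [[0.189, 0.982, -0.0], [0.982, -0.189, -0.0], [-0.0, -0.0, -1.0]]
force: [1.1, 0.2, -0.2]
opening: 0.718
grasp_force: 0.0
```

Call:
drive_tool:
  motion:
    - [[-48,0,-30],[0,0,0]]
    - [[-48,0,0],[0,0,0]]
    - [[0,0,0],[0,0,0]]
    - [[0,0,0],[0,0,0]]

```text
time_s: 17.95
position: [0.4975, 0.2284, 0.2337]
tcp_rot: [[0.191, 0.982, 0.0], [0.982, -0.191, 0.001], [0.001, -0.0, -1.0]]
force: [0.0, -0.4, 0.5]
opening: 0.718
grasp_force: 0.0
```

```bash
python3 - <<'E'
from h import *
im,c=shot('wrist','w5.png'); np.save('w5c.npy',np.array([c[0],c[1],c[2],*c[3].ravel(),*c[4]])); print(read_state()['position'],proj(c,(.5156,.3178,.015)))
E
```

```text
[0.49775299 0.22917874 0.2335045 ] [328.20927972  95.94395282]
```

View pics/w5.png

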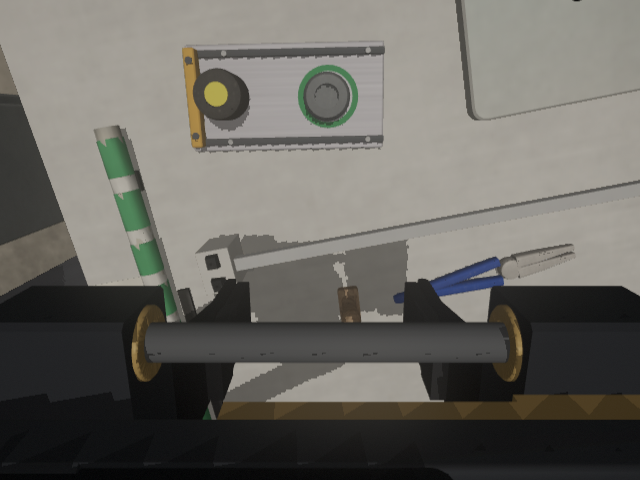

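The grey cap sits centred in the green ring at (327,97), with the ring evenly visible around it, and the old roller is still at the stop. Next is the new roller.

Call:
drive_tool:
  motion:
    - [[-45,3,0],[0,0,0]]
    - [[-45,4,0],[0,0,0]]
    - [[-45,3,0],[0,0,0]]
    - [[-45,4,0],[0,0,0]]
    - [[-45,3,0],[0,0,0]]
  gripper: 0.8

```text
time_s: 18.5
position: [0.4724, 0.0044, 0.2331]
tcp_rot: [[0.187, 0.982, 0.0], [0.982, -0.187, 0.0], [0.0, 0.0, -1.0]]
force: [0.3, -0.2, 0.0]
opening: 0.804
grasp_force: 0.0
```

Call:
drive_tool:
  motion:
    - [[-45,4,0],[0,0,0]]
    - [[-45,3,0],[0,0,0]]
    - [[-45,4,0],[0,0,0]]
    - [[-45,3,0],[0,0,0]]
    - [[-45,4,0],[0,0,0]]

```text
time_s: 19.0
position: [0.4477, -0.2205, 0.233]
tcp_rot: [[0.187, 0.982, 0.0], [0.982, -0.187, 0.001], [0.001, -0.0, -1.0]]
force: [0.4, 0.2, -0.3]
opening: 0.804
grasp_force: 0.0
```

Call:
drive_tool:
  motion:
    - [[-45,3,0],[0,0,0]]
    - [[-45,4,0],[0,0,0]]
    - [[-45,3,40],[0,0,0]]
    - [[0,0,40],[0,0,0]]
    - [[0,0,0],[0,0,0]]

```text
time_s: 19.5
position: [0.4303, -0.3438, 0.1549]
tcp_rot: [[0.19, 0.982, -0.008], [0.982, -0.19, 0.01], [0.008, -0.009, -1.0]]
force: [-1.0, 1.5, -1.2]
opening: 0.798
grasp_force: 0.0
```

Call:
drive_tool:
  motion:
    - [[0,0,0],[0,0,0]]
    - [[0,0,0],[0,0,0]]

```text
time_s: 19.7
position: [0.4338, -0.346, 0.1618]
tcp_rot: [[0.187, 0.982, 0.002], [0.982, -0.187, -0.002], [-0.001, 0.002, -1.0]]
force: [0.7, 0.3, 0.5]
opening: 0.798
grasp_force: 0.0
```

Call:
drive_tool:
  motion:
    - [[-6,0,25],[0,0,0]]
    - [[-5,-0.5,35],[0,0,0]]
    - [[0,0,30],[0,0,0]]
    - [[0,0,0],[0,0,0]]
    - [[0,0,0],[0,0,0]]

```text
time_s: 20.2
position: [0.4308, -0.3571, 0.0719]
tcp_rot: [[0.188, 0.982, 0.001], [0.982, -0.188, -0.002], [-0.001, 0.002, -1.0]]
force: [0.2, -0.7, -0.5]
opening: 0.797
grasp_force: 0.0
```

Call:
drive_tool:
  motion:
    - [[0,0,25],[0,0,0]]
    - [[0,0,20],[0,0,0]]
    - [[0,0,10],[0,0,0]]
    - [[0,0,4],[0,0,0]]
    - [[0,0,0],[0,0,0]]

```text
time_s: 20.7
position: [0.4304, -0.3574, 0.0123]
tcp_rot: [[0.189, 0.982, 0.001], [0.982, -0.189, -0.001], [-0.001, 0.001, -1.0]]
force: [-0.1, -0.7, 0.2]
opening: 0.804
grasp_force: 0.0
```

Call:
drive_tool:
  motion:
    - [[0,0,0],[0,0,0]]
    - [[0,0,0],[0,0,0]]
    - [[0,0,0],[0,0,0]]
    - [[0,0,0],[0,0,0]]
    - [[0,0,0],[0,0,0]]
  gripper: 0.3

```text
time_s: 21.2
position: [0.43, -0.3573, 0.0116]
tcp_rot: [[0.189, 0.982, 0.001], [0.982, -0.189, -0.001], [-0.001, 0.001, -1.0]]
force: [0.6, 0.0, 1.9]
opening: 0.43
grasp_force: 15.7
```

Call:
drive_tool:
  motion:
    - [[0,0,0],[0,0,0]]
    - [[0,0,0],[0,0,0]]
    - [[0,0,0],[0,0,0]]

```text
time_s: 21.5
position: [0.43, -0.3573, 0.0116]
tcp_rot: [[0.189, 0.982, 0.001], [0.982, -0.189, -0.001], [-0.001, 0.001, -1.0]]
force: [-0.6, 0.0, 2.3]
opening: 0.428
grasp_force: 30.0
```

Call:
drive_tool:
  motion:
    - [[0,0,-15],[0,0,0]]
    - [[0,0,-45],[0,0,0]]
    - [[0,0,-45],[0,0,0]]
    - [[0,0,-45],[0,0,0]]
    - [[0,0,-45],[0,0,0]]

```text
time_s: 22.0
position: [0.429, -0.3562, 0.2086]
tcp_rot: [[0.189, 0.982, -0.001], [0.982, -0.189, 0.001], [0.001, -0.001, -1.0]]
force: [0.2, -1.0, -0.8]
opening: 0.431
grasp_force: 30.0
```

Call:
drive_tool:
  motion:
    - [[0,0,-30],[0,0,0]]
    - [[0,0,0],[0,0,0]]

```text
time_s: 22.2
position: [0.4314, -0.3589, 0.2421]
tcp_rot: [[0.189, 0.982, 0.007], [0.982, -0.189, -0.008], [-0.007, 0.008, -1.0]]
force: [0.3, -0.2, -0.7]
opening: 0.427
grasp_force: 30.0
```

Call:
drive_tool:
  motion:
    - [[45,-3,0],[0,0,0]]
    - [[45,-3,0],[0,0,0]]
    - [[45,-3,0],[0,0,0]]
    - [[45,-3,0],[0,0,0]]
    - [[45,-3,0],[0,0,0]]

```text
time_s: 22.7
position: [0.4562, -0.1309, 0.2356]
tcp_rot: [[0.19, 0.982, -0.002], [0.982, -0.19, 0.001], [0.001, -0.003, -1.0]]
force: [0.1, 1.0, -1.2]
opening: 0.429
grasp_force: 30.0
```

Call:
drive_tool:
  motion:
    - [[45,-3,0],[0,0,0]]
    - [[45,-3,0],[0,0,0]]
    - [[45,-3,0],[0,0,0]]
    - [[45,-3,0],[0,0,0]]
    - [[45,-3,0],[0,0,0]]

```text
time_s: 23.2
position: [0.4838, 0.0924, 0.2356]
tcp_rot: [[0.189, 0.982, -0.003], [0.982, -0.189, -0.0], [-0.001, -0.003, -1.0]]
force: [0.6, -0.4, -0.3]
opening: 0.426
grasp_force: 30.0
```

Call:
drive_tool:
  motion:
    - [[45,-3,0],[0,0,0]]
    - [[45,-3,0],[0,0,0]]
    - [[45,-3,0],[0,0,0]]
    - [[45,-3,20],[0,0,0]]
    - [[35,-3,30],[0,0,0]]

```text
time_s: 23.7
position: [0.5117, 0.3074, 0.1868]
tcp_rot: [[0.188, 0.982, 0.003], [0.982, -0.188, 0.001], [0.002, 0.003, -1.0]]
force: [0.9, -0.3, -1.2]
opening: 0.428
grasp_force: 30.0
```

Call:
drive_tool:
  motion:
    - [[0,0,30],[0,0,0]]
    - [[0,0,30],[0,0,0]]
    - [[0,0,0],[0,0,0]]
    - [[0,0,0],[0,0,0]]

```text
time_s: 24.1
position: [0.5102, 0.3041, 0.1257]
tcp_rot: [[0.189, 0.982, -0.003], [0.982, -0.189, -0.001], [-0.002, -0.002, -1.0]]
force: [0.7, -0.0, -0.1]
opening: 0.425
grasp_force: 30.0
```

Call:
drive_tool:
  motion:
    - [[7,1,20],[0,0,0]]
    - [[7,1,25],[0,0,0]]
    - [[0,0,25],[0,0,0]]
    - [[0,0,8],[0,0,0]]
    - [[0,0,0],[0,0,0]]

```text
time_s: 24.6
position: [0.5158, 0.3176, 0.0487]
tcp_rot: [[0.189, 0.982, -0.0], [0.982, -0.189, -0.0], [-0.0, -0.0, -1.0]]
force: [0.3, 0.1, -0.7]
opening: 0.429
grasp_force: 30.0
```

Call:
drive_tool:
  motion:
    - [[0,0,0],[0,0,0]]

```text
time_s: 24.7
position: [0.5169, 0.3181, 0.05]
tcp_rot: [[0.189, 0.982, 0.003], [0.982, -0.189, 0.001], [0.001, 0.002, -1.0]]
force: [-0.5, -0.5, -1.6]
opening: 0.425
grasp_force: 30.0
```

Target z is about 0.0325.

Call:
drive_tool:
  motion:
    - [[0,-1,8],[0,0,0]]
    - [[0,0,5],[0,0,0]]
    - [[0,0,3],[0,0,0]]
    - [[0,0,0],[0,0,0]]
    - [[0,0,0],[0,0,0]]

```text
time_s: 25.2
position: [0.5147, 0.3182, 0.033]
tcp_rot: [[0.189, 0.982, 0.0], [0.982, -0.189, 0.0], [0.0, 0.0, -1.0]]
force: [-0.9, -1.0, 4.8]
opening: 0.429
grasp_force: 30.0
```

Call:
drive_tool:
  motion:
    - [[0,0,0],[0,0,0]]
    - [[0,0,0],[0,0,0]]
    - [[0,0,0],[0,0,0]]
    - [[0,0,0],[0,0,0]]
    - [[0,0,0],[0,0,0]]
  gripper: 0.72

```text
time_s: 25.7
position: [0.5147, 0.3181, 0.0321]
tcp_rot: [[0.189, 0.982, -0.0], [0.982, -0.189, -0.0], [-0.0, -0.0, -1.0]]
force: [-0.1, -0.3, -1.1]
opening: 0.707
grasp_force: 0.0
```

Call:
drive_tool:
  motion:
    - [[0,0,-20],[0,0,0]]
    - [[0,0,-45],[0,0,0]]
    - [[0,0,-45],[0,0,0]]
    - [[0,0,-45],[0,0,0]]
    - [[0,0,-45],[0,0,0]]

```text
time_s: 26.2
position: [0.5144, 0.318, 0.234]
tcp_rot: [[0.189, 0.982, -0.0], [0.982, -0.189, -0.0], [-0.0, -0.0, -1.0]]
force: [1.5, 0.0, 0.6]
opening: 0.725
grasp_force: 0.0
```

Call:
drive_tool:
  motion:
    - [[-45,3,-10],[0,0,0]]
    - [[-45,3,0],[0,0,0]]
    - [[0,0,0],[0,0,0]]
    - [[0,0,0],[0,0,0]]

```text
time_s: 26.6
position: [0.5036, 0.2279, 0.2425]
tcp_rot: [[0.191, 0.982, 0.0], [0.982, -0.191, 0.001], [0.001, -0.0, -1.0]]
force: [0.2, 0.8, -0.3]
opening: 0.724
grasp_force: 0.0
```

```bash
python3 - <<'E'
from h import *
im,c=shot('wrist','w6.png'); print(read_state()['position'])
for z in (.006,.024,.066): print(z,proj(c,(.5149,.3180,z)))
E
```

```text
[0.50378823 0.22867979 0.24238395]
0.006 [320.35670665  97.80174225]
0.024 [320.05868277  96.72798128]
0.066 [319.23779988  93.77039276]
```

View pics/w6.png

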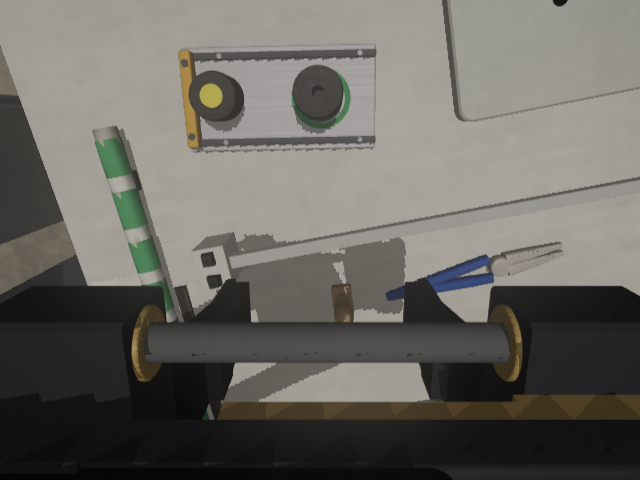

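The new roller stands upright on the cap: its hub at (318,92) matches the predicted (319,94) to under 2 mm. The bearing is next.

Call:
drive_tool:
  motion:
    - [[-46,2,0],[0,0,0]]
    - [[-46,2,0],[0,0,0]]
    - [[-46,2,0],[0,0,0]]
    - [[-46,2,0],[0,0,0]]
    - [[-46,2,0],[0,0,0]]

```text
time_s: 27.15
position: [0.4703, 0.0004, 0.2421]
tcp_rot: [[0.187, 0.982, 0.0], [0.982, -0.187, 0.0], [0.0, 0.0, -1.0]]
force: [0.6, 0.1, 0.2]
opening: 0.717
grasp_force: 0.0
```

Call:
drive_tool:
  motion:
    - [[-46,2,0],[0,0,0]]
    - [[-46,2,0],[0,0,0]]
    - [[-46,2,0],[0,0,0]]
    - [[-46,3,0],[0,0,0]]
    - [[-46,3,0],[0,0,0]]

```text
time_s: 27.65
position: [0.4391, -0.2284, 0.2421]
tcp_rot: [[0.187, 0.982, 0.001], [0.982, -0.187, 0.0], [0.0, 0.0, -1.0]]
force: [0.7, -0.2, 0.0]
opening: 0.721
grasp_force: 0.0
```

Call:
drive_tool:
  motion:
    - [[-45,3,40],[0,0,0]]
    - [[0,0,45],[0,0,0]]
    - [[0,0,40],[0,0,0]]
    - [[0,0,30],[0,0,0]]
    - [[0,0,0],[0,0,0]]

```text
time_s: 28.15
position: [0.4324, -0.2619, 0.0902]
tcp_rot: [[0.188, 0.982, -0.007], [0.982, -0.188, 0.007], [0.005, -0.008, -1.0]]
force: [-1.8, 0.6, -0.1]
opening: 0.719
grasp_force: 0.0
```

Call:
drive_tool:
  motion:
    - [[0,0,0],[0,0,0]]
    - [[0,0,0],[0,0,0]]

```text
time_s: 28.35
position: [0.4353, -0.265, 0.0956]
tcp_rot: [[0.188, 0.982, 0.002], [0.982, -0.188, -0.002], [-0.002, 0.003, -1.0]]
force: [0.5, -0.1, 0.5]
opening: 0.715
grasp_force: 0.0
```

Call:
drive_tool:
  motion:
    - [[-7,0,15],[0,0,0]]
    - [[-7,0,20],[0,0,0]]
    - [[0,0,15],[0,0,0]]
    - [[0,0,0],[0,0,0]]
    - [[0,0,0],[0,0,0]]

```text
time_s: 28.85
position: [0.432, -0.2787, 0.0456]
tcp_rot: [[0.188, 0.982, 0.002], [0.982, -0.188, -0.002], [-0.001, 0.002, -1.0]]
force: [0.1, -0.4, -0.3]
opening: 0.713
grasp_force: 0.0
```

Call:
drive_tool:
  motion:
    - [[0,0,20],[0,0,0]]
    - [[0,0,13],[0,0,0]]
    - [[0,0,6],[0,0,0]]
    - [[0,0,1],[0,0,0]]
    - [[0,0,0],[0,0,0]]

```text
time_s: 29.35
position: [0.4313, -0.2782, 0.0044]
tcp_rot: [[0.189, 0.982, 0.0], [0.982, -0.189, -0.0], [-0.0, 0.0, -1.0]]
force: [0.8, 0.1, -0.3]
opening: 0.719
grasp_force: 0.0
```

Call:
drive_tool:
  motion:
    - [[0,0,0],[0,0,0]]
    - [[0,0,0],[0,0,0]]
    - [[0,0,0],[0,0,0]]
    - [[0,0,0],[0,0,0]]
    - [[0,0,0],[0,0,0]]
  gripper: 0.2

```text
time_s: 29.85
position: [0.4312, -0.2782, 0.0043]
tcp_rot: [[0.189, 0.982, 0.0], [0.982, -0.189, -0.0], [-0.0, 0.0, -1.0]]
force: [0.4, 0.6, 1.3]
opening: 0.351
grasp_force: 20.7
```

Call:
drive_tool:
  motion:
    - [[0,0,0],[0,0,0]]
    - [[0,0,0],[0,0,0]]
    - [[0,0,0],[0,0,0]]

```text
time_s: 30.15
position: [0.4312, -0.2782, 0.0043]
tcp_rot: [[0.189, 0.982, 0.0], [0.982, -0.189, -0.0], [-0.0, 0.0, -1.0]]
force: [1.1, 0.3, 2.2]
opening: 0.343
grasp_force: 30.0
```

Call:
drive_tool:
  motion:
    - [[0,0,-15],[0,0,0]]
    - [[0,0,-45],[0,0,0]]
    - [[0,0,-45],[0,0,0]]
    - [[0,0,-45],[0,0,0]]
    - [[0,0,-45],[0,0,0]]

```text
time_s: 30.65
position: [0.4306, -0.2776, 0.2007]
tcp_rot: [[0.189, 0.982, -0.001], [0.982, -0.189, 0.001], [0.001, -0.001, -1.0]]
force: [1.0, -0.5, -0.5]
opening: 0.343
grasp_force: 29.9
```

Call:
drive_tool:
  motion:
    - [[0,0,-30],[0,0,0]]
    - [[0,0,0],[0,0,0]]

```text
time_s: 30.85
position: [0.4332, -0.2801, 0.2337]
tcp_rot: [[0.189, 0.982, 0.007], [0.982, -0.189, -0.007], [-0.006, 0.008, -1.0]]
force: [-0.2, -0.9, -1.0]
opening: 0.345
grasp_force: 29.9
```

Call:
drive_tool:
  motion:
    - [[45,-2,0],[0,0,0]]
    - [[45,-2,0],[0,0,0]]
    - [[45,-2,0],[0,0,0]]
    - [[45,-2,0],[0,0,0]]
    - [[45,-2,0],[0,0,0]]

```text
time_s: 31.35
position: [0.4628, -0.0533, 0.2279]
tcp_rot: [[0.19, 0.982, -0.003], [0.982, -0.19, 0.001], [0.001, -0.003, -1.0]]
force: [1.2, 0.2, -0.1]
opening: 0.351
grasp_force: 29.9
```

Call:
drive_tool:
  motion:
    - [[45,-3,0],[0,0,0]]
    - [[45,-3,0],[0,0,0]]
    - [[45,-3,0],[0,0,0]]
    - [[45,-3,0],[0,0,0]]
    - [[45,-3,0],[0,0,0]]

```text
time_s: 31.85
position: [0.4905, 0.1703, 0.2277]
tcp_rot: [[0.189, 0.982, -0.003], [0.982, -0.189, -0.001], [-0.001, -0.003, -1.0]]
force: [0.8, -0.4, -0.6]
opening: 0.345
grasp_force: 29.9
```

Call:
drive_tool:
  motion:
    - [[45,-2,0],[0,0,0]]
    - [[45,-2,0],[0,0,0]]
    - [[45,-2,20],[0,0,0]]
    - [[0,0,35],[0,0,0]]
    - [[0,0,35],[0,0,0]]

```text
time_s: 32.35
position: [0.5103, 0.3038, 0.1369]
tcp_rot: [[0.186, 0.983, -0.001], [0.983, -0.186, -0.0], [-0.0, -0.001, -1.0]]
force: [-0.6, -0.2, -0.8]
opening: 0.347
grasp_force: 29.9
```

Call:
drive_tool:
  motion:
    - [[0,0,20],[0,0,0]]
    - [[0,0,0],[0,0,0]]
    - [[0,0,0],[0,0,0]]
    - [[0,0,0],[0,0,0]]

```text
time_s: 32.75
position: [0.512, 0.3023, 0.1201]
tcp_rot: [[0.189, 0.982, 0.002], [0.982, -0.189, 0.001], [0.001, 0.002, -1.0]]
force: [1.1, -0.5, 0.8]
opening: 0.351
grasp_force: 29.9
```

Call:
drive_tool:
  motion:
    - [[8,0,10],[0,0,0]]
    - [[8,0,15],[0,0,0]]
    - [[0,0,13],[0,0,0]]
    - [[0,0,0],[0,0,0]]
    - [[0,0,0],[0,0,0]]

```text
time_s: 33.25
position: [0.5135, 0.3177, 0.0802]
tcp_rot: [[0.189, 0.982, -0.002], [0.982, -0.189, -0.001], [-0.001, -0.002, -1.0]]
force: [0.2, 0.5, -0.2]
opening: 0.347
grasp_force: 29.9
```

Call:
drive_tool:
  motion:
    - [[0,0,0],[0,0,0]]

```text
time_s: 33.35
position: [0.5143, 0.3179, 0.0813]
tcp_rot: [[0.189, 0.982, 0.0], [0.982, -0.189, 0.0], [0.0, 0.0, -1.0]]
force: [-1.1, 0.3, 0.3]
opening: 0.348
grasp_force: 29.9
```

Call:
drive_tool:
  motion:
    - [[0,0,8],[0,0,0]]
    - [[0,0,4],[0,0,0]]
    - [[0,0,2],[0,0,0]]
    - [[0,0,0],[0,0,0]]
    - [[0,0,0],[0,0,0]]

```text
time_s: 33.85
position: [0.5144, 0.3178, 0.0677]
tcp_rot: [[0.189, 0.982, 0.001], [0.982, -0.189, 0.0], [0.0, 0.001, -1.0]]
force: [0.3, -1.1, 3.8]
opening: 0.352
grasp_force: 30.0
```

Call:
drive_tool:
  motion:
    - [[0,0,0],[0,0,0]]
    - [[0,0,0],[0,0,0]]
    - [[0,0,0],[0,0,0]]
    - [[0,0,0],[0,0,0]]
    - [[0,0,0],[0,0,0]]
  gripper: 0.7

```text
time_s: 34.35
position: [0.5141, 0.3179, 0.067]
tcp_rot: [[0.189, 0.982, -0.0], [0.982, -0.189, -0.0], [-0.0, -0.0, -1.0]]
force: [0.1, 0.2, 0.1]
opening: 0.672
grasp_force: 0.0
```

Call:
drive_tool:
  motion:
    - [[0,0,-20],[0,0,0]]
    - [[0,0,-45],[0,0,0]]
    - [[0,0,-45],[0,0,0]]
    - [[0,0,-45],[0,0,0]]
    - [[0,0,-20],[0,0,0]]

```text
time_s: 34.85
position: [0.5162, 0.3189, 0.2471]
tcp_rot: [[0.189, 0.982, 0.007], [0.982, -0.189, 0.003], [0.004, 0.007, -1.0]]
force: [0.7, 0.6, 0.1]
opening: 0.7
grasp_force: 0.0
```

Call:
drive_tool:
  motion:
    - [[-45,0,0],[0,0,0]]
    - [[-45,0,0],[0,0,0]]
    - [[0,0,0],[0,0,0]]
    - [[0,0,0],[0,0,0]]

```text
time_s: 35.25
position: [0.4972, 0.2289, 0.2424]
tcp_rot: [[0.191, 0.982, 0.0], [0.982, -0.191, 0.001], [0.001, 0.0, -1.0]]
force: [0.4, -0.3, 0.2]
opening: 0.698
grasp_force: 0.0
```

```bash
python3 - <<'E'
from h import *
im,c=shot('wrist','w7.png'); print(read_state()['position'])
u=proj(c,(.5145,.3180,.076)); print(u)
x,y=int(u[0]),int(u[1]); cv2.imwrite('pics/w7c.png',cv2.resize(im[max(0,y-90):y+90,x-150:x+90],None,fx=2.5,fy=2.5)); print(x-150,max(0,y-90))
E
```

```text
[0.49755991 0.22968138 0.24237218]
[327.48747985  92.72948074]
177 2
```

View pics/w7c.png

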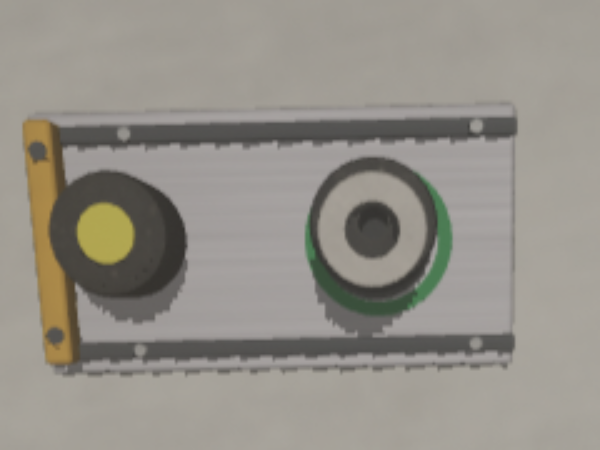

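The bearing lies concentric on the roller (crop (372,229)), with the old roller at the stop beside it. The last part is the black cap.

Call:
drive_tool:
  motion:
    - [[-45,7.5,0],[0,0,0]]
    - [[-45,7.5,0],[0,0,0]]
    - [[-45,7.5,0],[0,0,0]]
    - [[-45,7.5,0],[0,0,0]]
    - [[-45,7.5,0],[0,0,0]]

```text
time_s: 35.8
position: [0.4924, 0.0009, 0.2422]
tcp_rot: [[0.187, 0.982, 0.001], [0.982, -0.187, 0.0], [0.0, 0.001, -1.0]]
force: [1.0, -0.2, 0.5]
opening: 0.703
grasp_force: 0.0
```

Call:
drive_tool:
  motion:
    - [[-45,7.5,0],[0,0,0]]
    - [[-45,7.5,0],[0,0,0]]
    - [[-45,7.5,0],[0,0,0]]
    - [[-45,7.5,0],[0,0,0]]
    - [[-45,7.5,0],[0,0,0]]

```text
time_s: 36.3
position: [0.487, -0.2278, 0.2421]
tcp_rot: [[0.187, 0.982, 0.001], [0.982, -0.187, 0.0], [0.0, 0.001, -1.0]]
force: [0.5, 0.6, -0.0]
opening: 0.699
grasp_force: 0.0
```

Call:
drive_tool:
  motion:
    - [[-45,7.5,0],[0,0,0]]
    - [[-45,7.5,0],[0,0,0]]
    - [[-25,25,30],[0,0,0]]
    - [[-12,14,40],[0,0,0]]
    - [[0,0,40],[0,0,0]]

```text
time_s: 36.8
position: [0.5184, -0.3648, 0.1311]
tcp_rot: [[0.189, 0.982, 0.005], [0.982, -0.189, -0.004], [-0.003, 0.006, -1.0]]
force: [-0.3, 0.5, -0.6]
opening: 0.703
grasp_force: 0.0
```

Call:
drive_tool:
  motion:
    - [[0,0,30],[0,0,0]]
    - [[0,0,0],[0,0,0]]
    - [[0,0,0],[0,0,0]]

```text
time_s: 37.1
position: [0.5159, -0.361, 0.1019]
tcp_rot: [[0.188, 0.982, -0.0], [0.982, -0.188, 0.0], [0.0, -0.0, -1.0]]
force: [0.4, -1.1, 0.1]
opening: 0.701
grasp_force: 0.0
```

Call:
drive_tool:
  motion:
    - [[-1,-1,35],[0,0,0]]
    - [[0,0,30],[0,0,0]]
    - [[0,0,20],[0,0,0]]
    - [[0,0,8],[0,0,0]]
    - [[0,0,3],[0,0,0]]

```text
time_s: 37.6
position: [0.515, -0.3629, 0.0073]
tcp_rot: [[0.188, 0.982, 0.002], [0.982, -0.188, -0.002], [-0.001, 0.002, -1.0]]
force: [-0.2, 0.6, -0.0]
opening: 0.698
grasp_force: 0.0
```

Call:
drive_tool:
  motion:
    - [[0,0,0],[0,0,0]]
    - [[0,0,0],[0,0,0]]
    - [[0,0,0],[0,0,0]]
    - [[0,0,0],[0,0,0]]
    - [[0,0,0],[0,0,0]]
  gripper: 0.25

```text
time_s: 38.1
position: [0.5141, -0.3626, 0.007]
tcp_rot: [[0.189, 0.982, 0.001], [0.982, -0.189, -0.001], [-0.001, 0.001, -1.0]]
force: [1.1, -0.1, 3.0]
opening: 0.386
grasp_force: 30.0
```

Call:
drive_tool:
  motion:
    - [[0,0,0],[0,0,0]]
    - [[0,0,0],[0,0,0]]
    - [[0,0,0],[0,0,0]]

```text
time_s: 38.4
position: [0.5141, -0.3626, 0.007]
tcp_rot: [[0.189, 0.982, 0.001], [0.982, -0.189, -0.001], [-0.001, 0.001, -1.0]]
force: [0.7, 0.8, 6.1]
opening: 0.386
grasp_force: 30.1
```

Call:
drive_tool:
  motion:
    - [[0,0,-15],[0,0,0]]
    - [[0,0,-45],[0,0,0]]
    - [[0,0,-45],[0,0,0]]
    - [[0,0,-45],[0,0,0]]
    - [[0,-30,-45],[0,0,0]]

```text
time_s: 38.9
position: [0.4889, -0.3583, 0.2008]
tcp_rot: [[0.187, 0.982, 0.004], [0.982, -0.187, -0.004], [-0.003, 0.005, -1.0]]
force: [-0.3, -0.9, 0.6]
opening: 0.38
grasp_force: 29.9
```

Call:
drive_tool:
  motion:
    - [[0,-15,-40],[0,0,0]]
    - [[0,0,0],[0,0,0]]
    - [[0,0,0],[0,0,0]]

```text
time_s: 39.2
position: [0.4717, -0.3544, 0.2395]
tcp_rot: [[0.189, 0.982, 0.002], [0.982, -0.189, -0.002], [-0.002, 0.002, -1.0]]
force: [0.4, 0.4, -0.9]
opening: 0.384
grasp_force: 29.9
```

Call:
drive_tool:
  motion:
    - [[45,-6,0],[0,0,0]]
    - [[45,-6,0],[0,0,0]]
    - [[45,-6,0],[0,0,0]]
    - [[45,-6,0],[0,0,0]]
    - [[45,-6,0],[0,0,0]]

```text
time_s: 39.7
position: [0.4839, -0.1253, 0.236]
tcp_rot: [[0.189, 0.982, -0.003], [0.982, -0.189, 0.002], [0.001, -0.004, -1.0]]
force: [0.1, 0.5, -0.6]
opening: 0.385
grasp_force: 29.9
```

Call:
drive_tool:
  motion:
    - [[45,-6,0],[0,0,0]]
    - [[45,-6,0],[0,0,0]]
    - [[45,-6,0],[0,0,0]]
    - [[45,-6,0],[0,0,0]]
    - [[45,-6,0],[0,0,0]]

```text
time_s: 40.2
position: [0.4968, 0.1012, 0.236]
tcp_rot: [[0.189, 0.982, -0.004], [0.982, -0.189, 0.0], [-0.001, -0.004, -1.0]]
force: [-0.1, -0.4, 0.3]
opening: 0.385
grasp_force: 29.9
```

Call:
drive_tool:
  motion:
    - [[45,-6,0],[0,0,0]]
    - [[45,-6,0],[0,0,0]]
    - [[45,-6,0],[0,0,0]]
    - [[45,-6,15],[0,0,0]]
    - [[20,0,25],[0,0,0]]

```text
time_s: 40.7
position: [0.512, 0.3044, 0.1969]
tcp_rot: [[0.185, 0.983, 0.001], [0.983, -0.185, 0.002], [0.002, 0.001, -1.0]]
force: [-0.3, -1.0, 0.0]
opening: 0.383
grasp_force: 29.9
```

Call:
drive_tool:
  motion:
    - [[0,0,30],[0,0,0]]
    - [[0,0,20],[0,0,0]]
    - [[0,0,0],[0,0,0]]
    - [[0,0,0],[0,0,0]]

```text
time_s: 41.1
position: [0.5113, 0.2999, 0.1464]
tcp_rot: [[0.189, 0.982, -0.003], [0.982, -0.189, -0.001], [-0.002, -0.003, -1.0]]
force: [-0.6, 0.6, 0.8]
opening: 0.38
grasp_force: 29.9
```

Call:
drive_tool:
  motion:
    - [[9,0,15],[0,0,0]]
    - [[9,0,20],[0,0,0]]
    - [[0,0,14],[0,0,0]]
    - [[0,0,0],[0,0,0]]
    - [[0,0,0],[0,0,0]]

```text
time_s: 41.6
position: [0.5154, 0.3175, 0.0988]
tcp_rot: [[0.189, 0.982, -0.0], [0.982, -0.189, -0.0], [-0.0, -0.0, -1.0]]
force: [0.8, -0.7, 0.5]
opening: 0.383
grasp_force: 29.9
```

Call:
drive_tool:
  motion:
    - [[0,0,0],[0,0,0]]
    - [[0,0,0],[0,0,0]]

```text
time_s: 41.8
position: [0.5161, 0.3177, 0.0998]
tcp_rot: [[0.189, 0.982, 0.002], [0.982, -0.189, 0.001], [0.001, 0.002, -1.0]]
force: [-0.7, 0.7, -0.4]
opening: 0.383
grasp_force: 29.9
```

Call:
drive_tool:
  motion:
    - [[0,-1,10],[0,0,0]]
    - [[0,0,6],[0,0,0]]
    - [[0,0,2.5],[0,0,0]]
    - [[0,0,0],[0,0,0]]
    - [[0,0,0],[0,0,0]]

```text
time_s: 42.3
position: [0.5146, 0.3178, 0.0807]
tcp_rot: [[0.189, 0.982, 0.0], [0.982, -0.189, -0.0], [0.0, 0.0, -1.0]]
force: [-0.5, -0.4, 5.2]
opening: 0.383
grasp_force: 30.0
```

Call:
drive_tool:
  motion:
    - [[0,0,0],[0,0,0]]
    - [[0,0,0],[0,0,0]]
    - [[0,0,0],[0,0,0]]
    - [[0,0,0],[0,0,0]]
    - [[0,0,0],[0,0,0]]
  gripper: 0.7

```text
time_s: 42.8
position: [0.5143, 0.3178, 0.08]
tcp_rot: [[0.189, 0.982, -0.001], [0.982, -0.189, -0.0], [-0.0, -0.001, -1.0]]
force: [1.1, -0.8, 0.3]
opening: 0.679
grasp_force: 0.0
```

Call:
drive_tool:
  motion:
    - [[0,0,-20],[0,0,0]]
    - [[0,0,-40],[0,0,0]]
    - [[0,0,-45],[0,0,0]]
    - [[0,0,-45],[0,0,0]]
    - [[0,0,-10],[0,0,0]]

```text
time_s: 43.3
position: [0.5175, 0.3192, 0.2462]
tcp_rot: [[0.189, 0.982, 0.011], [0.982, -0.189, 0.004], [0.006, 0.01, -1.0]]
force: [-0.2, -0.2, 0.8]
opening: 0.702
grasp_force: 0.0
```

Call:
drive_tool:
  motion:
    - [[-45,0,0],[0,0,0]]
    - [[-45,0,0],[0,0,0]]
    - [[0,0,0],[0,0,0]]
    - [[0,0,0],[0,0,0]]

```text
time_s: 43.7
position: [0.4971, 0.2287, 0.2398]
tcp_rot: [[0.191, 0.982, -0.001], [0.982, -0.191, 0.0], [0.0, -0.001, -1.0]]
force: [0.2, 0.1, 0.9]
opening: 0.704
grasp_force: 0.0
```

```bash
python3 - <<'E'
from h import *
im,c=shot('wrist','w8.png')
u=proj(c,(.5145,.3180,.092)); print(u)
x,y=int(u[0]),int(u[1]); a=cv2.resize(im[max(0,y-90):y+90,x-150:x+90],None,fx=1.6,fy=1.6)
s,cs=shot('side','s8.png'); p=proj(cs,(.515,.318,.05)).astype(int); b=cv2.resize(s[p[1]-45:p[1]+45,p[0]-60:p[0]+60],(384,288))
cv2.imwrite('pics/fin.png',np.hstack([a[:288],b]) if a.shape[0]>=288 else np.hstack([cv2.resize(a,(384,288)),b])); print(read_state()['position'],x-150,max(0,y-90),p)
E
```

```text
[327.84589778  90.64827585]
[0.49770192 0.23005938 0.23997468] 177 0 [283 194]
```

View pics/fin.png

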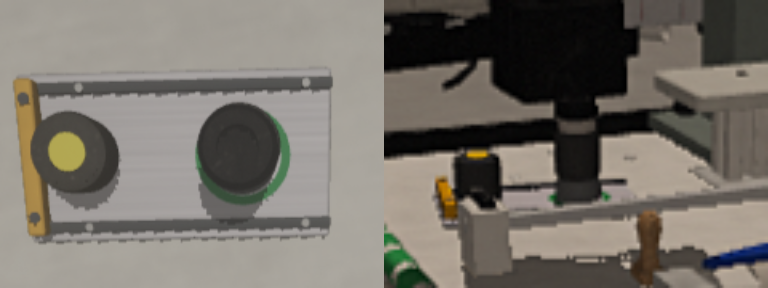

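The black cap is concentric on the stack (left crop (237,148)). From the side the stack is upright with all four parts in order, and the old roller is at the stop. The gripper is clear.

```bash
python3 -c "
from rig import *
print(hand_in())"
```

```text
the job is handed in; nothing more can be done
None
```

The job is handed in, with no verdict returned: the last pictures show the old roller upright at the yellow stop and the new set (grey cap, new roller, bearing, black cap) upright and centred on the green ring, with the stamp and terminal block not touched.

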